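# Uncover the air-valve box and shut the red valve

## Task

The air line with the red valve is to be isolated: in the grey valve box on the workbench, push the yellow cover plate by its upright black rib along its guides, away from the box's outlet side, until it meets the end stop and the valves lie open to view, then push the red valve handle fully shut, clockwise until it lies across its pipe. Work with the fingertips only: slide the cover, do not lift it or take it off, and leave it pushed back. Leave the blue valve open and do not disturb the jar, the tin, the tape roll and the screwdriver lying beside the box.

Things in the scene. Friction and masses are not known exactly. Their poses are not given: they have to be found in the camera images.
- valve_box: Grey steel box fixed to the bench, 330 (x) x 290 (y) x 75 mm high (rim). Origin: on the bench under the centre of its well. x = the way the cover slides open, roughly away from the robot; y left of that, z up. Two brass outlet couplings stick out 30 mm from its -x face. Dark guide strips, tops at z 87 mm, run along both sides at y +/-136 to 145 mm, and a front stop at x -79 mm.
- well (a point): Centre of the mouth of the box's open well, at rim height, z 75 mm above the bench, above the box's origin; axes as the box's. The well spans x +/-70, y +/-125 mm; its floor is at z 8 mm. Behind it, x 70 to 236 mm, lies a closed flat deck level with the rim.
- end_stop (a point): Middle of the face of the end stop that the cover meets, on the deck at x 236 mm in the box frame, 12 mm high strip; point at z 81 mm.
- cover: Loose yellow steel plate with black bars, 156 (x) x 266 (y) x 6 mm, 0.3 to 0.65 kg, on the rim between the guides (3 mm play each side), over the well at first. Origin: centre of its underside, z 75 mm; axes as the box's. In the box frame it starts at x 0 to 12 mm, y 0; against the end stop it is at x 158 mm. Slides with a friction of a few N.
- cover_rib (a point): Centre of the upright black rib on the cover: 8 mm thick (x), 120 mm long (y), its top 32 mm and its foot 6 mm above the cover's underside; this point is 20 mm on the -x side of the plate's centre and 19 mm above its underside. Axes as the cover's.
- red_handle (a joint): Red lever. Turns about the vertical, clockwise from above: 0 rad = open (lever along its pipe, pointing to the box's -x), 1.571 = fully shut at a hard stop (lever across, pointing to the box's +y). Friction about 0.12 N m, no spring: stays where left. Starts 0 to 0.35.
- red_pivot (a point): On the turning axis of the red lever at the lever's mid height, 50 mm above the bench (25 mm below the rim); hub 22 mm across. It stands in the well at x +30 mm, y -55 or +55 mm in the box frame, either side. The point turns with the lever: its -x axis points from hub to tip, its +y is the side towards which the lever shuts. A pipe and brass body below run along x, tops at z 34 and 39 mm.
- red_tip (a point): Outer end of the red lever, mid height, 62 mm from the axis. The lever is 12 mm thick and 18 mm tall (z 41 to 59 mm above the bench) over its red grip, 20 to 62 mm from the axis; nearer the hub is a steel arm 8 mm thick.
- blue_handle (a joint): Blue lever, same shape, to be left open. Turns about the vertical, clockwise from above: 0 rad = open (lever along its pipe, pointing to the box's -x), 1.571 = fully shut at a hard stop (lever across, pointing to the box's +y). Friction about 0.12 N m, no spring: stays where left. Starts 0 to 0.1.
- blue_pivot (a point): Point on the turning axis of the blue lever, as red_pivot; the two axes are 110 mm apart.
- grease_jar: Loose amber jar, 60 mm across, 75 mm high, beside the box. Origin: centre of its underside.
- screwdriver: Loose screwdriver with an orange handle lying beside the box, along x. Origin: under its middle.
- tape_roll: Loose grey roll of tape, 90 mm across, 25 mm high, beside the box. Origin: centre of its underside.
- filler_tin: Loose metal tin, 70 mm across, 60 mm high, beside the box. Origin: centre of its underside.

How it is judged (in metres and radians):
On the way, in this order (a step that is already met when the one before it is completed fails the run):
1. the cover is pushed back to within 13 mm of the end stop, the well uncovered (x of cover in the frame of valve_box above 0.145 m and angle between cover's own z axis and vertical below 0.06 rad), for 0.2 s.
2. the red handle is pushed shut, within 6 degrees of its stop (value of joint red_handle above 1.47 rad), for 0.2 s.
At the end, for the whole second after the job is handed in: The cover lies flat and at rest between its guides, pushed back to within 18 mm of the end stop; the red handle is within 6 degrees of fully shut; the blue handle is still open (under 0.25 rad) (x of cover in the frame of valve_box between 0.14 and 0.165 m and y of cover in the frame of valve_box between -0.012 and 0.012 m and z of cover in the frame of valve_box below 0.08 m and angle between cover's own z axis and vertical below 0.06 rad and linear speed of cover below 0.02 m/s and value of joint red_handle above 1.47 rad and value of joint blue_handle below 0.25 rad); the robot touches nothing.
It fails at once if the cover is lifted more than 12 mm or tipped out of its guides (z of cover in the frame of valve_box above 0.087 m or angle between cover's own z axis and vertical above 0.15 rad).
It fails at once if the red handle is pushed shut before the cover is pushed back (value of joint red_handle above 1.2 rad and x of cover in the frame of valve_box below 0.12 m).
It fails at once if the blue valve is turned (value of joint blue_handle above 0.3 rad).
It fails at once if the jar, tin, tape roll or screwdriver is moved (or lifted) more than 30 mm, or the jar or tin knocked over (distance of any of grease_jar, screwdriver, tape_roll, filler_tin from where it was at the start of the episode above 0.03 m or angle between any of grease_jar, filler_tin's own z axis and vertical above 0.5 rad).
It also fails if it takes over 48 s, if anything falls off the work surface, if the arm or the gripper's body presses on something with over 40 N, if the wrist force passes 120 N, or if a joint passes its speed limit or range.

## Robot

A 6-joint arm with a two-finger parallel gripper is mounted at the origin on the work surface. World frame = base frame: x ahead of the robot, y to its left, z up, the work surface at z = 0. Lengths are in mm, angles in rad, forces in N, time in s.
With the tool pointing down it reaches from about 350 to 975 mm from the base axis. Payload 4.9 kg.
Tool frame: the origin (TCP) lies at the very end of the fingers, on their centre line; the grasp point (between the pads) lies 19 mm behind it (ctrl.tcp_to_grasp is the distance from the TCP to the grasp point, in mm); z points along the fingers, y is the direction in which the jaws open and shut (so a half turn about z gives the same grasp; the last joint's range is limited). The gripper opens to 85 mm and grips with 20 to 120 N. Pads are 22 mm wide; open, the fingers measure 114 mm over their backs; the gripper's body (76 mm by 85 mm) begins 54 mm behind the grasp point. The pads swing forward as they close: fully open they stand 13 mm farther back than shut.
Start: joints at [-1.369, 0.053, 1.613, -0, 1.476, -0.119], TCP at [197.073, -593.097, 231.304] pointing down, gripper open.
Joint ranges: [-3.01, 3.01], [-1.01, 2.22], [0.06, 2.58], [-1.02, 4.17], [0.09, 2.62], [-3.14, 3.14]. Speed limits (rad/s): [2.57, 2.57, 3.14, 3.14, 3.14, 3.14].

## Interface

Orientations are given as [roll, pitch, yaw] about the fixed x, y, z axes, in that order (R = Rz(yaw) Ry(pitch) Rx(roll)).
In Python, from cell import ctrl gives the robot as it stands.
- The arm moves only by the tool move_arm, never from a script. Its arguments are lists of equal length, an entry for each row: "jaw": the finger opening in m, from 0 to 0.0854; "delta_pos": the shift along the tool's x, y, z in m, a list of three; "dr": the turn, a rotation vector about the tool's x, y, z in rad, a list of three. A call has exactly 5 rows; each row is the pose to reach, as a shift and turn from the pose measured when the call began, along the tool's axes at that moment; what a row does not reach only later rows make up. A row lasts 1/8 s, in which the tool goes at most 62.5 mm and 10.7 degrees, less where a joint would pass 70% of its speed; a pose out of reach is approached as far as the arm can. A call with a gripper value outside its range is refused whole. The fingers move at their own pace and stop on an object; "force" is the grip in N (left out, the last holds). Time passes only in rows, so rows that repeat a pose let the fingers close, or fill a call up. It gives the time, the measured TCP pose, the force and the opening at its end, in the units of the state.
- ctrl.read_state(): the state, without advancing time (a new reading comes with each control period).
- ctrl.read_camera(name): name is "scene" or "top"; returns the picture (384x512x3 uint8, blue, green, red); there is no depth.
- ctrl.camera_params(name): a dict with "fx", "fy", "cx", "cy" (pixels), "rvec" (rotation vector, rad) and "tvec" (3), from world to camera coordinates, as OpenCV has them. Camera axes: x right, y down, z forward; pixel columns grow to the right and rows downward; lengths in mm; the calibration is good to about 2 mm. A picture is of the moment at which its call begins. camera_params takes no time and is no camera call.
- ctrl.hand_in(): hands the job in, once; it reports no verdict.
The state is a dict: "t": time; "joint_pos": joint angles; "qvel": joint speeds; "joint_torque": joint torques, N m; "tcp_pos": TCP position; "eef_rot": TCP orientation; "force": force on the tool from outside, world axes, zero at the start; "moment": the same for the moment, N m; "opening": finger opening in mm.
Only numpy, scipy, OpenCV 4.12 (cv2) and the standard library are available. Lean on these libraries where they do the work, as an engineer would, in place of code of your own. Each camera call takes 0.05 s, during which the arm holds its last target.

## Working session

There is one attempt and no reset: what is moved stays moved. The work goes in short steps, Python scripts to look and compute and a tool call to move; the robot and the scene stay as the last step left them, time stands still between calls to the robot, and variables do not carry over. Pictures are saved under pics/ and viewed, and the job is handed in when it is done.

Besides the shell and the picture viewer there is one more tool, called after "Request:" in YAML: its name, and indented under it one key for each argument. move_arm: Moves the arm, as the interface text tells. Its arguments: {"type":"object","properties":{"jaw":{"type":"array"},"delta_pos":{"type":"array"},"dr":{"type":"array"},"force":{"type":"number"}},"required":["jaw","delta_pos","dr"]}

```bash
mkdir -p pics; ls
python3 - <<'E'
from cell import ctrl
import cv2
for n in("scene","top"):
    im=ctrl.read_camera(n); cv2.imwrite(f"pics/{n}0.png",im); print(n,ctrl.camera_params(n))
print(ctrl.read_state())
E
```

```text
pics
scene {'fx': 417.0494190380942, 'fy': 417.0494190380942, 'cx': 258.254053885448, 'cy': 192.99255538309754, 'rvec': array([ 2.27234639,  0.7876395 , -0.34214135]), 'tvec': array([-462.91817633, -179.64172977, 1349.48382009])}
top {'fx': 361.9383168516072, 'fy': 361.9383168516072, 'cx': 258.8492524662314, 'cy': 195.44654962315724, 'rvec': array([ 1.9144197 , -2.30670556,  0.23971812]), 'tvec': array([122.5185227 , 574.2648382 , 916.31251975])}
{'t': 0.1, 'joint_pos': array([-1.36895718e+00,  5.33085837e-02,  1.61416669e+00, -1.41005288e-05,
        1.47604718e+00, -1.18967860e-01]), 'qvel': array([ 0.00085254, -0.0022756 , -0.00292435, -0.00010971,  0.00135041,
        0.00057022]), 'joint_torque': array([ 6.17599635e-04, -3.94908607e+01, -3.71361673e+01, -1.18907706e-04,
        3.94296556e-03,  5.03104076e-06]), 'tcp_pos': array([ 196.98113046, -592.53440004,  230.16901324]), 'eef_rot': array([-3.13967483e+00, -2.15106889e-04,  3.20808144e-01]), 'force': array([-1.15116937, -0.26730626,  1.01141356]), 'moment': array([-0.03649748, -0.05520926, -0.00423574]), 'opening': 85.29577792105371}
```

View pics/scene0.png

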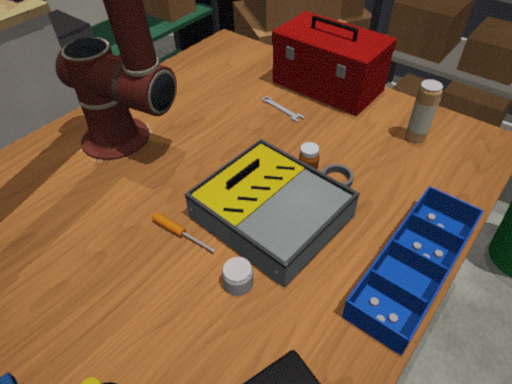

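View pics/top0.png

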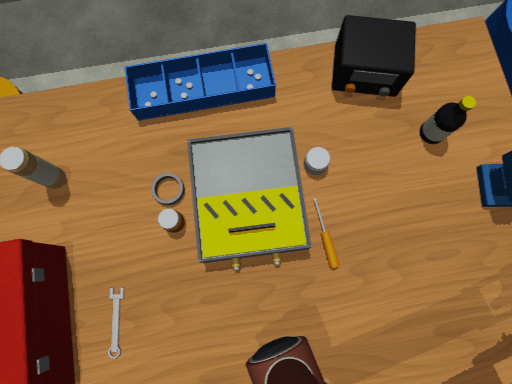

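The top view shows the box at about (248,193) px, outlets pointing towards the robot at (237,264) and (277,259), and the rib at (251,228). The jar and tape are to the left, the tin and screwdriver to the right. Next I'll measure the cover.

```bash
cat > h.py <<'E'
import cv2,numpy as np
from cell import ctrl
from scipy.spatial.transform import Rotation as Ro
def ray(n,uv,z):
    p=ctrl.camera_params(n);R=cv2.Rodrigues(p["rvec"])[0];t=p["tvec"]
    uv=np.atleast_2d(uv).astype(float)
    d=np.c_[(uv[:,0]-p["cx"])/p["fx"],(uv[:,1]-p["cy"])/p["fy"],np.ones(len(uv))]@R
    C=-R.T@t
    return C+d*((z-C[2])/d[:,2])[:,None]
def proj(n,P):
    p=ctrl.camera_params(n);K=np.array([[p["fx"],0,p["cx"]],[0,p["fy"],p["cy"]],[0,0,1]])
    return cv2.projectPoints(np.float64(P).reshape(-1,3),p["rvec"],p["tvec"],K,None)[0].reshape(-1,2)
def big(m):
    cs=cv2.findContours(m,cv2.RETR_EXTERNAL,cv2.CHAIN_APPROX_NONE)[0]
    return max(cs,key=cv2.contourArea)
E
python3 - <<'E'
from h import *
for n in("top","scene"):
    im=cv2.imread(f"pics/{n}0.png");hsv=cv2.cvtColor(im,cv2.COLOR_BGR2HSV)
    m=cv2.inRange(hsv,(26,150,100),(34,255,255))
    c=big(m)[:,0]
    W=ray(n,c,81)[:,:2].astype(np.float32)
    r=cv2.minAreaRect(W);print(n,r, cv2.boxPoints(r).round().tolist())
    fill=np.zeros(m.shape,np.uint8);cv2.drawContours(fill,[c[:,None]],-1,255,-1)
    dark=cv2.inRange(hsv,(0,0,0),(179,255,70))&fill
    for k in cv2.findContours(dark,cv2.RETR_EXTERNAL,cv2.CHAIN_APPROX_NONE)[0]:
        if cv2.contourArea(k)>20:
            w=ray(n,k[:,0],107 if n=="top" else 94)[:,:2].astype(np.float32);print("  dark",cv2.contourArea(k),cv2.minAreaRect(w))
im=cv2.imread("pics/top0.png")[110:280,170:330];cv2.imwrite("pics/crop0.png",cv2.resize(im,None,fx=3.5,fy=3.5,interpolation=cv2.INTER_CUBIC))
E
```

```text
top ((521.1417846679688, 49.210227966308594), (266.09051513671875, 155.810302734375), 86.73566436767578) [[436.0, -79.0], [591.0, -88.0], [606.0, 178.0], [451.0, 186.0]]
scene ((523.774658203125, 49.868675231933594), (266.8882751464844, 158.21453857421875), 86.70930480957031) [[437.0, -79.0], [595.0, -88.0], [610.0, 179.0], [452.0, 188.0]]
  dark 224.0 ((504.4822998046875, 50.36106872558594), (130.5068359375, 21.67326545715332), 86.61013793945312)
```

View pics/crop0.png

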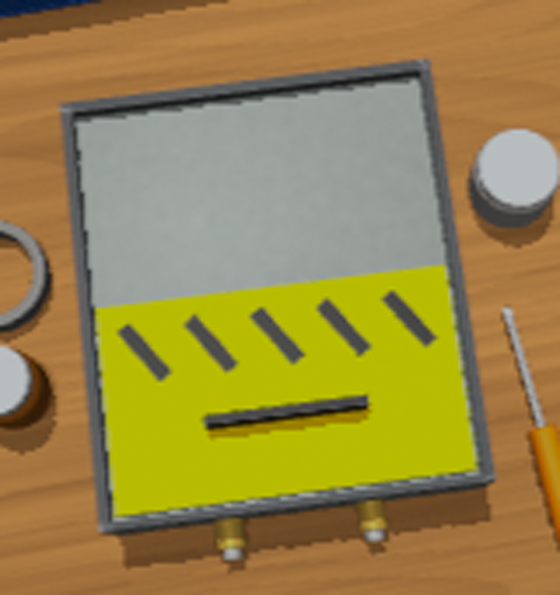

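Both views agree on the plate: 266×156 mm as specified, centre (521.5, 49.5), yaw about −0.057, and the rib near (501, 51). I'll approach the −x side of the rib with the fingers closed.

```bash
cat >> h.py <<'E'
def go(*tgts):
    s=ctrl.read_state();R=Ro.from_euler('xyz',s['eef_rot'])
    print("t",round(s['t'],2),"tcp",s['tcp_pos'].round(1),"rot",s['eef_rot'].round(3),"F",s['force'].round(1),"op",round(s['opening'],1))
    for p,yaw in tgts:
        d=R.inv().apply(np.array(p)-s['tcp_pos'])/1000
        r=(R.inv()*Ro.from_euler('xyz',[np.pi,0,yaw])).as_rotvec()
        print(p,"->",d.round(4),"dr",r.round(4),"rows>=",round(np.linalg.norm(d)/.0625,1))
YAW=-0.057
def box(C,x,y,z):  # point in a frame at C (xy) with YAW
    c,s=np.cos(YAW),np.sin(YAW); return [C[0]+c*x-s*y,C[1]+s*x+c*y,z]
E
python3 - <<'E'
from h import *
C=(521.5,49.5)
go((box(C,-47,0,200),YAW),(box(C,-47,0,90),YAW))
E
```

```text
t 0.1 tcp [ 197.  -592.5  230.2] rot [-3.14  -0.     0.321] F [-1.2 -0.3  1. ] op 85.3
[np.float64(474.57633083007005), np.float64(52.177549557144495), 200] -> [ 0.4667 -0.5242  0.0313] dr [-1.900e-03  1.000e-04  3.778e-01] rows>= 11.2
[np.float64(474.57633083007005), np.float64(52.177549557144495), 90] -> [ 0.4667 -0.524   0.1413] dr [-1.900e-03  1.000e-04  3.778e-01] rows>= 11.5
```

Request:
move_arm:
  jaw: [0, 0, 0, 0, 0]
  delta_pos:
    - [0.04, -0.045, 0]
    - [0.08, -0.09, 0.005]
    - [0.12, -0.135, 0.01]
    - [0.16, -0.18, 0.015]
    - [0.2, -0.225, 0.015]
  dr:
    - [0, 0, 0.075]
    - [0, 0, 0.15]
    - [0, 0, 0.225]
    - [0, 0, 0.3]
    - [0, 0, 0.378]

```text
t: 0.72
tcp_pos: [315.9, -313.7, 214.6]
eef_rot: [-3.139, 0.001, -0.06]
force: [0.3, -0.2, 0.6]
opening: -0.1
```

Run:
```python
from h import *
C=(521.5,49.5)
go((box(C,-47,0,200),YAW),(box(C,-47,0,90),YAW))
```

```text
t 0.72 tcp [ 315.9 -313.7  214.6] rot [-3.139e+00  1.000e-03 -6.000e-02] F [ 0.3 -0.2  0.6] op -0.1
[np.float64(474.57633083007005), np.float64(52.177549557144495), 200] -> [ 0.1363 -0.3747  0.0156] dr [-0.0031  0.0011 -0.0034] rows>= 6.4
[np.float64(474.57633083007005), np.float64(52.177549557144495), 90] -> [ 0.1365 -0.3744  0.1256] dr [-0.0031  0.0011 -0.0034] rows>= 6.7
```

Request:
move_arm:
  jaw: [0, 0, 0, 0, 0]
  delta_pos:
    - [0.02, -0.055, 0.003]
    - [0.04, -0.11, 0.006]
    - [0.06, -0.165, 0.009]
    - [0.08, -0.22, 0.012]
    - [0.1, -0.275, 0.015]
  dr:
    - [0, 0, 0]
    - [0, 0, 0]
    - [0, 0, 0]
    - [-0.003, 0.001, -0.003]
    - [-0.003, 0.001, -0.003]

```text
t: 1.35
tcp_pos: [432.5, -43.2, 200.0]
eef_rot: [3.141, -0.0, -0.057]
force: [0.6, 0.2, -0.3]
opening: -0.2
```

Request:
move_arm:
  jaw: [0, 0, 0, 0, 0]
  delta_pos:
    - [0.018, -0.05, 0]
    - [0.036, -0.1, 0]
    - [0.036, -0.1, 0]
    - [0.036, -0.1, 0.03]
    - [0.036, -0.1, 0.06]
  dr:
    - [0, 0, 0]
    - [0, 0, 0]
    - [0, 0, 0]
    - [0, 0, 0]
    - [0, 0, 0]

```text
t: 1.98
tcp_pos: [474.1, 53.9, 139.4]
eef_rot: [3.141, -0.001, -0.058]
force: [-0.2, -0.9, 1.0]
opening: -0.1
```

Run:
```python
from h import *
C=(521.5,49.5)
go((box(C,-47,0,90),YAW),(box(C,110,0,90),YAW))
im=ctrl.read_camera("scene");cv2.imwrite("pics/s1.png",cv2.resize(im[100:300,130:390],None,fx=3,fy=3))
```

```text
t 1.98 tcp [474.1  53.9 139.4] rot [ 3.141e+00 -1.000e-03 -5.800e-02] F [-0.2 -0.9  1. ] op -0.1
[np.float64(474.57633083007005), np.float64(52.177549557144495), 90] -> [0.0006 0.0016 0.0494] dr [ 0.0006 -0.0009 -0.0008] rows>= 0.8
[np.float64(631.3213533764318), np.float64(43.233394653491615), 90] -> [0.1576 0.0015 0.0495] dr [ 0.0006 -0.0009 -0.0008] rows>= 2.6
```

View pics/s1.png

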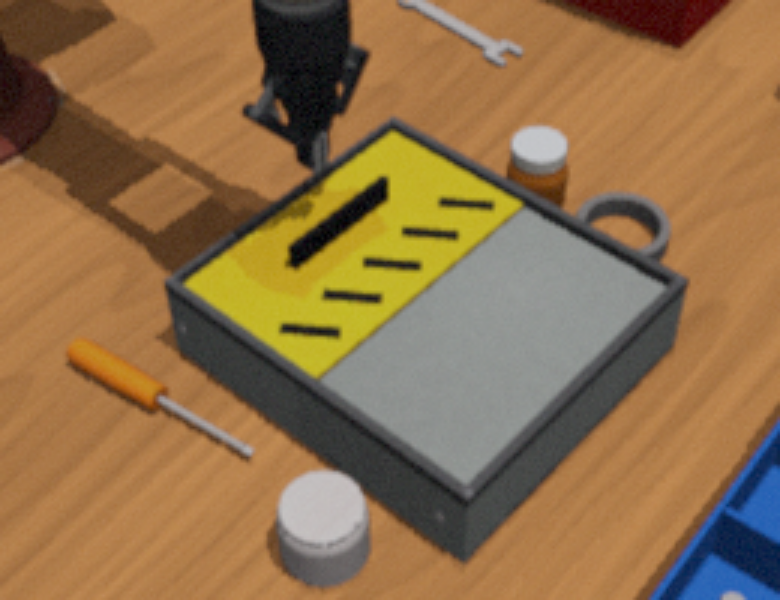

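The fingers are behind the rib and centred on it. I'll go down, then push.

Request:
move_arm:
  jaw: [0, 0, 0, 0, 0]
  delta_pos:
    - [0, 0.001, 0.03]
    - [0, 0.001, 0.049]
    - [0, 0.001, 0.049]
    - [0.01, 0.001, 0.049]
    - [0.02, 0.001, 0.049]
  dr:
    - [0, 0, 0]
    - [0, 0, 0]
    - [0, 0, 0]
    - [0, 0, 0]
    - [0, 0, 0]

```text
t: 2.65
tcp_pos: [491.6, 51.4, 86.8]
eef_rot: [3.141, 0.007, -0.058]
force: [-5.1, 0.6, 4.0]
opening: 0.1
```

Request:
move_arm:
  jaw: [0, 0, 0, 0, 0]
  delta_pos:
    - [0.012, 0, 0]
    - [0.024, 0, 0]
    - [0.036, 0, 0]
    - [0.048, 0, 0]
    - [0.06, 0, 0]
  dr:
    - [0, 0, 0]
    - [0, 0, 0]
    - [0, 0, 0]
    - [0, 0, 0]
    - [0, 0, 0]

```text
t: 3.28
tcp_pos: [552.2, 47.9, 87.0]
eef_rot: [3.141, 0.008, -0.058]
force: [-6.6, 0.9, 4.7]
opening: -0.0
```

Run:
```python
from h import *
C=(521.5,49.5)
go((box(C,115,0,90),YAW))
```

```text
t 3.27 tcp [552.2  47.9  87. ] rot [ 3.141  0.008 -0.058] F [-6.6  0.9  4.7] op -0.0
[np.float64(636.3132330753606), np.float64(42.94854895592305), 90] -> [ 0.0843  0.0001 -0.0037] dr [ 0.0008  0.008  -0.0012] rows>= 1.3
```

Request:
move_arm:
  jaw: [0, 0, 0, 0, 0]
  delta_pos:
    - [0.012, 0, -0.002]
    - [0.024, 0, -0.002]
    - [0.036, 0, -0.002]
    - [0.048, 0, -0.002]
    - [0.06, 0, -0.002]
  dr:
    - [0, 0, 0]
    - [0, 0, 0]
    - [0, 0, 0]
    - [0, 0, 0]
    - [0, 0, 0]

```text
t: 3.9
tcp_pos: [612.9, 44.4, 89.0]
eef_rot: [3.141, 0.008, -0.058]
force: [-5.2, -0.1, 5.4]
opening: 0.2
```

Run:
```python
from h import *
C=(521.5,49.5)
go((box(C,115,0,90),YAW))
im=ctrl.read_camera("top");cv2.imwrite("pics/t2.png",cv2.resize(im[100:290,150:350],None,fx=3,fy=3))
```

```text
t 3.9 tcp [612.9  44.4  89. ] rot [ 3.141  0.008 -0.058] F [-5.2 -0.1  5.4] op 0.2
[np.float64(636.3132330753606), np.float64(42.94854895592305), 90] -> [ 0.0235  0.0001 -0.0012] dr [ 0.0008  0.0083 -0.0012] rows>= 0.4
```

View pics/t2.png

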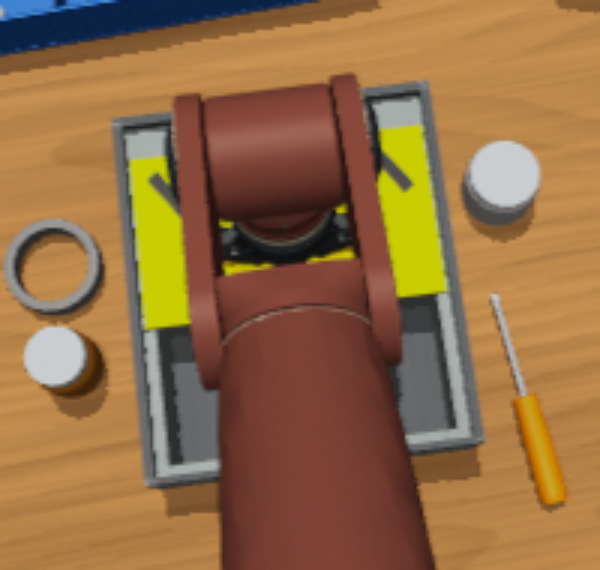

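The cover is moving squarely, and the top view shows a gap of roughly 25 mm to the end stop. I'll push on slowly.

Request:
move_arm:
  jaw: [0, 0, 0, 0, 0]
  delta_pos:
    - [0.004, 0, 0]
    - [0.008, 0, 0]
    - [0.012, 0, 0]
    - [0.016, 0, 0]
    - [0.02, 0, 0]
  dr:
    - [0, 0, 0]
    - [0, 0, 0]
    - [0, 0, 0]
    - [0, 0, 0]
    - [0, 0, 0]

```text
t: 4.58
tcp_pos: [634.7, 43.1, 89.0]
eef_rot: [3.141, 0.005, -0.058]
force: [-4.1, -0.1, 1.9]
opening: -0.2
```

Request:
move_arm:
  jaw: [0, 0, 0, 0, 0]
  delta_pos:
    - [0.002, 0, 0]
    - [0.004, 0, 0]
    - [0.006, 0, 0]
    - [0.008, 0, 0]
    - [0.01, 0, 0]
  dr:
    - [0, 0, 0]
    - [0, 0, 0]
    - [0, 0, 0]
    - [0, 0, 0]
    - [0, 0, 0]

```text
t: 5.2
tcp_pos: [642.8, 42.5, 89.1]
eef_rot: [3.141, 0.011, -0.058]
force: [-15.4, 0.4, 10.7]
opening: 0.2
```

Run:
```python
from h import *
s=ctrl.read_state();print(s['force'])
im=ctrl.read_camera("scene");cv2.imwrite("pics/s3.png",cv2.resize(im[100:300,130:390],None,fx=3,fy=3))
```

```text
[-15.39848061   0.35906129  10.6898042 ]
```

View pics/s3.png

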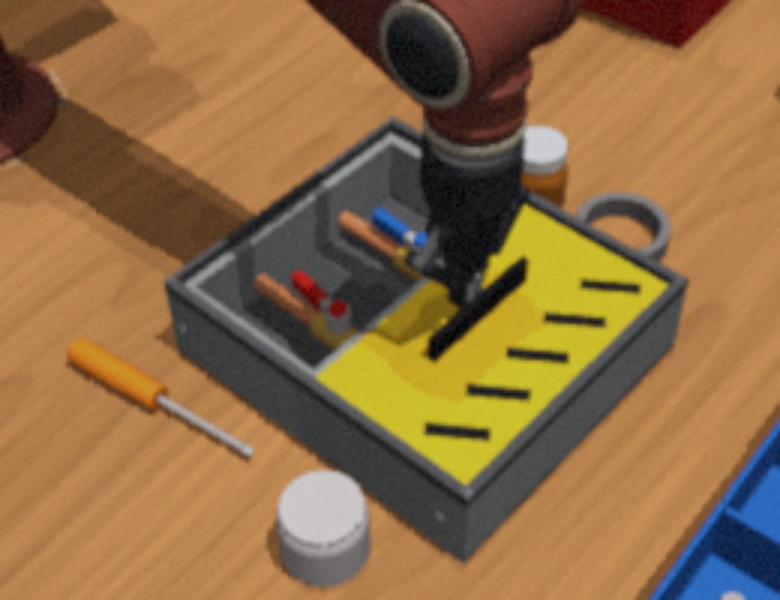

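The cover is against its stop. The red lever is on the −y side, and blue on +y. I'll back off and clear the view.

Request:
move_arm:
  jaw: [0, 0, 0, 0, 0]
  delta_pos:
    - [-0.02, 0, 0]
    - [-0.03, 0, -0.03]
    - [-0.03, 0, -0.08]
    - [-0.06, 0.04, -0.11]
    - [-0.09, 0.09, -0.11]
  dr:
    - [0, 0, 0]
    - [0, 0, 0]
    - [0, 0, 0]
    - [0, 0, 0]
    - [0, 0, 0]

```text
t: 5.88
tcp_pos: [551.6, -43.1, 204.9]
eef_rot: [3.139, 0.0, -0.056]
force: [1.3, -0.7, 0.3]
opening: -0.2
```

Request:
move_arm:
  jaw: [0, 0, 0, 0, 0]
  delta_pos:
    - [-0.02, 0.05, 0]
    - [-0.04, 0.1, 0]
    - [-0.06, 0.15, 0]
    - [-0.06, 0.2, 0]
    - [-0.06, 0.21, 0]
  dr:
    - [0, 0, 0]
    - [0, 0, 0]
    - [0, 0, 0]
    - [0, 0, 0]
    - [0, 0, 0]

```text
t: 6.5
tcp_pos: [480.2, -252.5, 206.0]
eef_rot: [3.137, -0.002, -0.06]
force: [1.7, 0.5, 0.2]
opening: 0.0
```

Run:
```python
from h import *
go()
for n in("scene","top"):
    im=ctrl.read_camera(n);cv2.imwrite(f"pics/{n}4.png",im)
    hsv=cv2.cvtColor(im,cv2.COLOR_BGR2HSV)
    c=big(cv2.inRange(hsv,(26,150,100),(34,255,255)))[:,0]
    r=cv2.minAreaRect(ray(n,c,81)[:,:2].astype(np.float32));print(n,r)
    roi=np.zeros(hsv.shape[:2],np.uint8);cv2.fillConvexPoly(roi,cv2.convexHull(proj(n,[box((515,50),x,y,60) for x,y in((-70,-125),(70,-125),(70,125),(-70,125))]).astype(np.int32)),255)
    red=(cv2.inRange(hsv,(0,170,80),(5,255,255))|cv2.inRange(hsv,(174,170,80),(179,255,255)))&roi
    blue=cv2.inRange(hsv,(100,150,60),(125,255,255))&roi
    for q,m in(("red",red),("blue",blue)):
        k=big(m)[:,0];w=ray(n,k,59)[:,:2].astype(np.float32);print(q,cv2.contourArea(k),cv2.minAreaRect(w),cv2.boxPoints(cv2.minAreaRect(w)).round().tolist())
im=cv2.imread("pics/top4.png");cv2.imwrite("pics/t4.png",cv2.resize(im[100:290,150:350],None,fx=3,fy=3,interpolation=cv2.INTER_CUBIC))
```

```text
t 6.5 tcp [ 480.2 -252.5  206. ] rot [ 3.137e+00 -2.000e-03 -6.000e-02] F [1.7 0.5 0.2] op 0.0
scene ((678.3585205078125, 41.129600524902344), (266.4471435546875, 153.22451782226562), 86.82659912109375)
red 45.5 ((511.823486328125, -2.8240528106689453), (13.465725898742676, 45.340213775634766), 72.75529479980469) [[488.0, -3.0], [531.0, -16.0], [535.0, -3.0], [492.0, 10.0]]
blue 52.5 ((517.593017578125, 101.82877349853516), (18.668123245239258, 44.11098861694336), 83.82710266113281) [[495.0, 95.0], [539.0, 90.0], [541.0, 109.0], [497.0, 113.0]]
top ((675.9971923828125, 40.43321990966797), (265.728271484375, 157.07919311523438), 86.71980285644531)
red 44.0 ((504.6048278808594, 1.265580177307129), (7.997766971588135, 40.08148193359375), 78.99327087402344) [[484.0, 1.0], [524.0, -6.0], [525.0, 1.0], [486.0, 9.0]]
blue 43.0 ((510.7882385253906, 106.64488220214844), (10.562644004821777, 39.87588119506836), 80.4025650024414) [[490.0, 105.0], [530.0, 98.0], [531.0, 109.0], [492.0, 115.0]]
```

View pics/t4.png

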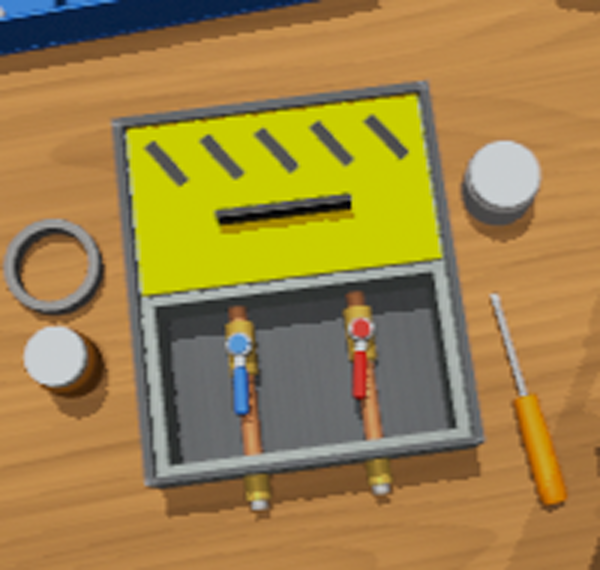

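The cover sits on its stop: its size is right, and its centre (676, 40.4) puts the box origin at about (518.5, 49.5). The red pivot then falls at about (545, −7). The lever centre measured from there is at radius 42 mm (41 expected), at about 0.15 rad. I'll enter the well on the −y side of the red lever.

```bash
cat >> h.py <<'E'
O=(518.8,49.5)
def arc(th,extra=0,r=42,z=47):
    d=np.array([-np.cos(th),np.sin(th)]);n=np.array([np.sin(th),np.cos(th)])
    h=6+14.5*abs(np.cos(th))+11*np.sin(th)-extra
    p=np.array([30,-55])+r*d-n*h
    return [float(v) for v in box(O,p[0],p[1],z)]
E
python3 - <<'E'
from h import *
go((box(O,-12,-79,206),YAW),(box(O,-12,-79,100),YAW),(box(O,-12,-79,47),YAW))
E
```

```text
t 6.6 tcp [ 480.4 -250.5  205.7] rot [ 3.138e+00 -1.000e-03 -5.800e-02] F [-0.5  0.6  0.1] op -0.0
[np.float64(502.31892670098773), np.float64(-28.688069568909214), 206] -> [ 0.0091 -0.2227 -0.0011] dr [ 0.0035 -0.0011 -0.0009] rows>= 3.6
[np.float64(502.31892670098773), np.float64(-28.688069568909214), 100] -> [ 0.009  -0.2231  0.1049] dr [ 0.0035 -0.0011 -0.0009] rows>= 3.9
[np.float64(502.31892670098773), np.float64(-28.688069568909214), 47] -> [ 0.0089 -0.2233  0.1579] dr [ 0.0035 -0.0011 -0.0009] rows>= 4.4
```

Request:
move_arm:
  jaw: [0, 0, 0, 0, 0]
  delta_pos:
    - [0.002, -0.055, 0]
    - [0.004, -0.11, 0]
    - [0.006, -0.165, 0]
    - [0.009, -0.223, 0]
    - [0.009, -0.223, 0.04]
  dr:
    - [0, 0, 0]
    - [0, 0, 0]
    - [0.003, -0.001, 0]
    - [0.003, -0.001, 0]
    - [0.003, -0.001, 0]

```text
t: 7.22
tcp_pos: [505.3, -23.9, 168.5]
eef_rot: [3.141, -0.01, -0.05]
force: [0.4, -1.1, -0.8]
opening: -0.1
```

Run:
```python
from h import *
go((box(O,-12,-79,95),YAW),(box(O,-12,-79,47),YAW))
```

```text
t 7.22 tcp [505.3 -23.9 168.5] rot [ 3.141 -0.01  -0.05 ] F [ 0.4 -1.1 -0.8] op -0.1
[np.float64(502.31892670098773), np.float64(-28.688069568909214), 95] -> [-0.0035  0.0048  0.0735] dr [ 0.0007 -0.0099  0.0071] rows>= 1.2
[np.float64(502.31892670098773), np.float64(-28.688069568909214), 47] -> [-0.004   0.0048  0.1215] dr [ 0.0007 -0.0099  0.0071] rows>= 1.9
```

Request:
move_arm:
  jaw: [0, 0, 0, 0, 0]
  delta_pos:
    - [-0.0035, 0.005, 0.02]
    - [-0.0035, 0.005, 0.045]
    - [-0.0035, 0.005, 0.07]
    - [-0.0035, 0.005, 0.07]
    - [-0.0035, 0.005, 0.07]
  dr:
    - [0, -0.01, 0.007]
    - [0, -0.01, 0.007]
    - [0, -0.01, 0.007]
    - [0, -0.01, 0.007]
    - [0, -0.01, 0.007]

```text
t: 7.85
tcp_pos: [502.9, -29.1, 99.5]
eef_rot: [3.141, -0.001, -0.057]
force: [-0.2, 0.1, -0.3]
opening: -0.3
```

Run:
```python
from h import *
go((box(O,-12,-79,47),YAW))
im=ctrl.read_camera("scene");cv2.imwrite("pics/s5.png",cv2.resize(im[130:250,170:330],None,fx=5,fy=5,interpolation=cv2.INTER_CUBIC))
```

```text
t 7.85 tcp [502.9 -29.1  99.5] rot [ 3.141e+00 -1.000e-03 -5.700e-02] F [-0.2  0.1 -0.3] op -0.3
[np.float64(502.31892670098773), np.float64(-28.688069568909214), 47] -> [-0.0007 -0.0004  0.0525] dr [ 0.0008 -0.0013 -0.0002] rows>= 0.8
```

View pics/s5.png

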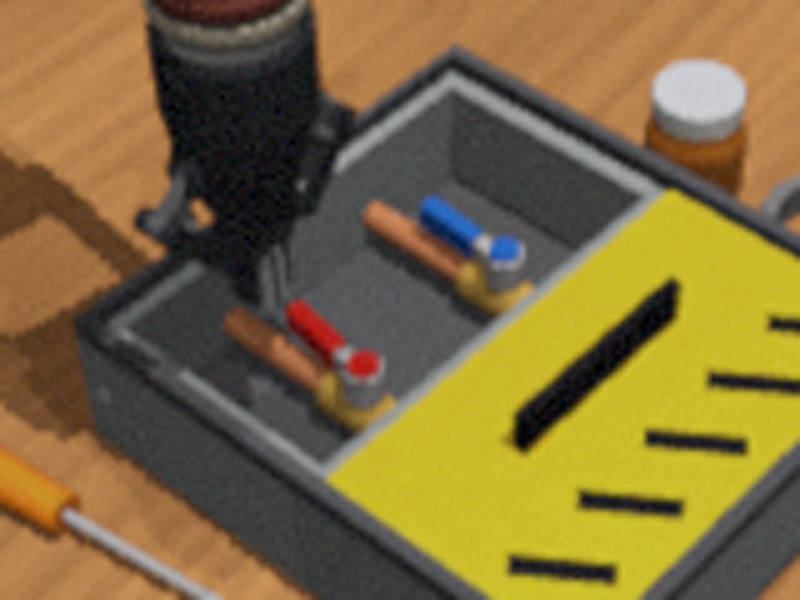

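The tip is just on the −y side of the red lever, and the knuckles stay above the rim. I'll descend to z of about 49 and check the force.

Request:
move_arm:
  jaw: [0, 0, 0, 0, 0]
  delta_pos:
    - [0, 0, 0.015]
    - [0, 0, 0.03]
    - [0, 0, 0.045]
    - [0, 0, 0.05]
    - [0, 0, 0.05]
  dr:
    - [0, 0, 0]
    - [0, 0, 0]
    - [0, 0, 0]
    - [0, 0, 0]
    - [0, 0, 0]

```text
t: 8.52
tcp_pos: [502.9, -29.1, 49.2]
eef_rot: [3.141, -0.001, -0.057]
force: [-0.1, 0.6, -0.5]
opening: 0.0
```

Run:
```python
from h import *
go(*[(arc(t,e,z=49),YAW) for t,e in((.15,0),(.3,0),(.45,0),(.6,0),(.75,0),(.9,0),(1.05,0),(1.2,0),(1.35,0),(1.5,0),(1.571,0),(1.571,4))])
```

```text
t 8.53 tcp [502.9 -29.1  49.2] rot [ 3.141e+00 -1.000e-03 -5.700e-02] F [-0.1  0.6 -0.5] op 0.0
[499.99695378073017, -19.999453520550006, 49.0] -> [-0.0034 -0.0089  0.0002] dr [ 0.0008 -0.0009 -0.0001] rows>= 0.2
[498.1923748876084, -14.088660209795705, 49.0] -> [-0.0056 -0.0147  0.0002] dr [ 0.0008 -0.0009 -0.0001] rows>= 0.3
[497.32515031999895, -7.568379231103194, 49.0] -> [-0.0068 -0.0212  0.0002] dr [ 0.0008 -0.0009 -0.0001] rows>= 0.4
[497.59436233658465, -0.6136591691653024, 49.0] -> [-0.0069 -0.0281  0.0002] dr [ 0.0008 -0.0009 -0.0001] rows>= 0.5
[499.1570924936219, 6.538895687234891, 49.0] -> [-0.0058 -0.0354  0.0002] dr [ 0.0008 -0.0009 -0.0001] rows>= 0.6
[502.1103222400809, 13.603622313332039, 49.0] -> [-0.0032 -0.0426  0.0002] dr [ 0.0008 -0.0009 -0.0001] rows>= 0.7
[506.4769568783965, 20.263383065844426, 49.0] -> [ 0.0007 -0.0495  0.0002] dr [ 0.0008 -0.0009 -0.0001] rows>= 0.8
[512.1973406467625, 26.190844377988654, 49.0] -> [ 0.0061 -0.0557  0.0002] dr [ 0.0008 -0.0009 -0.0001] rows>= 0.9
[519.1271654582041, 31.07170760336852, 49.0] -> [ 0.0127 -0.061   0.0002] dr [ 0.0008 -0.0009 -0.0001] rows>= 1.0
[527.0421267427181, 34.62795181332794, 49.0] -> [ 0.0204 -0.065   0.0002] dr [ 0.0008 -0.0009 -0.0001] rows>= 1.1
[531.0440781372502, 35.783651403119435, 49.0] -> [ 0.0244 -0.0664  0.0002] dr [ 0.0008 -0.0009 -0.0001] rows>= 1.1
[535.0375354012137, 35.55496148008647, 49.0] -> [ 0.0284 -0.0664  0.0002] dr [ 0.0008 -0.0009 -0.0001] rows>= 1.2
```

Request:
move_arm:
  jaw: [0, 0, 0, 0, 0]
  delta_pos:
    - [-0.0034, -0.009, 0]
    - [-0.0055, -0.015, 0]
    - [-0.007, -0.021, 0]
    - [-0.007, -0.028, 0]
    - [-0.006, -0.0355, 0]
  dr:
    - [0, 0, 0]
    - [0, 0, 0]
    - [0, 0, 0]
    - [0, 0, 0]
    - [0, 0, 0]

```text
t: 9.15
tcp_pos: [499.2, 6.9, 49.5]
eef_rot: [3.14, -0.001, -0.057]
force: [-0.0, -3.4, 1.5]
opening: -0.0
```

Run:
```python
from h import *
go(*[(arc(t,e,z=49),YAW) for t,e in((.9,0),(1.05,0),(1.2,0),(1.35,0),(1.5,0),(1.571,0),(1.571,4))])
im=ctrl.read_camera("scene");cv2.imwrite("pics/s6.png",cv2.resize(im[130:250,170:330],None,fx=5,fy=5,interpolation=cv2.INTER_CUBIC))
```

```text
t 9.15 tcp [499.2   6.9  49.5] rot [ 3.14e+00 -1.00e-03 -5.70e-02] F [-0.  -3.4  1.5] op -0.0
[502.1103222400809, 13.603622313332039, 49.0] -> [ 0.0026 -0.0068  0.0005] dr [ 0.0013 -0.0013 -0.0001] rows>= 0.1
[506.4769568783965, 20.263383065844426, 49.0] -> [ 0.0065 -0.0137  0.0005] dr [ 0.0013 -0.0013 -0.0001] rows>= 0.2
[512.1973406467625, 26.190844377988654, 49.0] -> [ 0.0119 -0.02    0.0005] dr [ 0.0013 -0.0013 -0.0001] rows>= 0.4
[519.1271654582041, 31.07170760336852, 49.0] -> [ 0.0185 -0.0252  0.0005] dr [ 0.0013 -0.0013 -0.0001] rows>= 0.5
[527.0421267427181, 34.62795181332794, 49.0] -> [ 0.0262 -0.0292  0.0005] dr [ 0.0013 -0.0013 -0.0001] rows>= 0.6
[531.0440781372502, 35.783651403119435, 49.0] -> [ 0.0302 -0.0306  0.0005] dr [ 0.0013 -0.0013 -0.0001] rows>= 0.7
[535.0375354012137, 35.55496148008647, 49.0] -> [ 0.0342 -0.0306  0.0006] dr [ 0.0013 -0.0013 -0.0001] rows>= 0.7
```

View pics/s6.png

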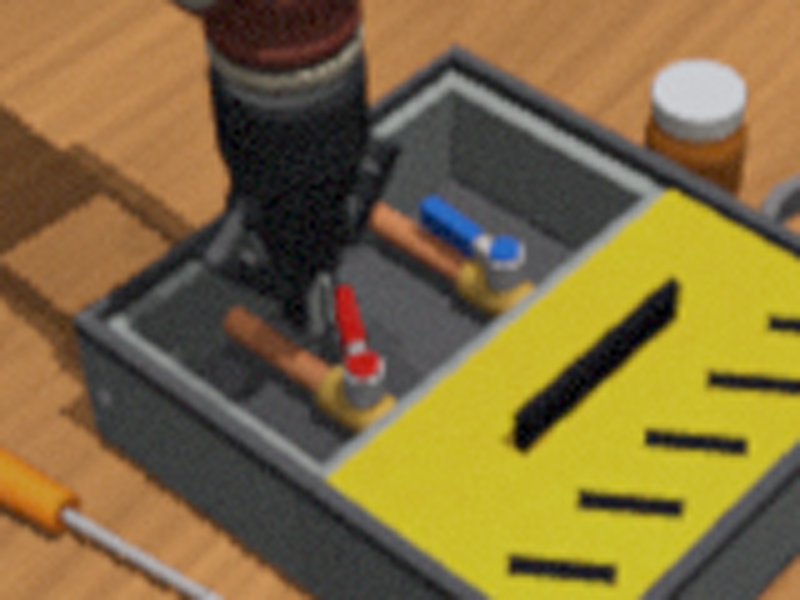

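The lever is turning with the finger and blue hasn't been touched. I'll carry on round the arc.

Request:
move_arm:
  jaw: [0, 0, 0, 0, 0]
  delta_pos:
    - [0.0026, -0.007, 0]
    - [0.0065, -0.0137, 0]
    - [0.012, -0.02, 0]
    - [0.0185, -0.025, 0]
    - [0.026, -0.029, 0]
  dr:
    - [0, 0, 0]
    - [0, 0, 0]
    - [0, 0, 0]
    - [0, 0, 0]
    - [0, 0, 0]

```text
t: 9.82
tcp_pos: [526.4, 35.7, 48.8]
eef_rot: [-3.142, 0.001, -0.057]
force: [-2.7, -2.1, -0.5]
opening: -0.2
```

Request:
move_arm:
  jaw: [0, 0, 0, 0, 0]
  delta_pos:
    - [0.003, -0.001, 0]
    - [0.005, -0.001, 0]
    - [0.007, -0.001, 0]
    - [0.009, -0.001, 0]
    - [0.009, -0.001, 0]
  dr:
    - [0, 0, 0]
    - [0, 0, 0]
    - [0, 0, 0]
    - [0, 0, 0]
    - [0, 0, 0]

```text
t: 10.45
tcp_pos: [532.7, 37.2, 48.4]
eef_rot: [-3.14, 0.009, -0.057]
force: [-12.2, 2.5, 8.3]
opening: -0.3
```

Run:
```python
from h import *
go((arc(1.571,4,z=49),YAW))
im=ctrl.read_camera("scene");cv2.imwrite("pics/s7.png",cv2.resize(im[130:250,170:330],None,fx=5,fy=5,interpolation=cv2.INTER_CUBIC))
```

```text
t 10.45 tcp [532.7  37.2  48.4] rot [-3.14   0.009 -0.057] F [-12.2   2.5   8.3] op -0.3
[535.0375354012137, 35.55496148008647, 49.0] -> [ 0.0024  0.0015 -0.0006] dr [-0.0016  0.0088  0.0004] rows>= 0.0
```

View pics/s7.png

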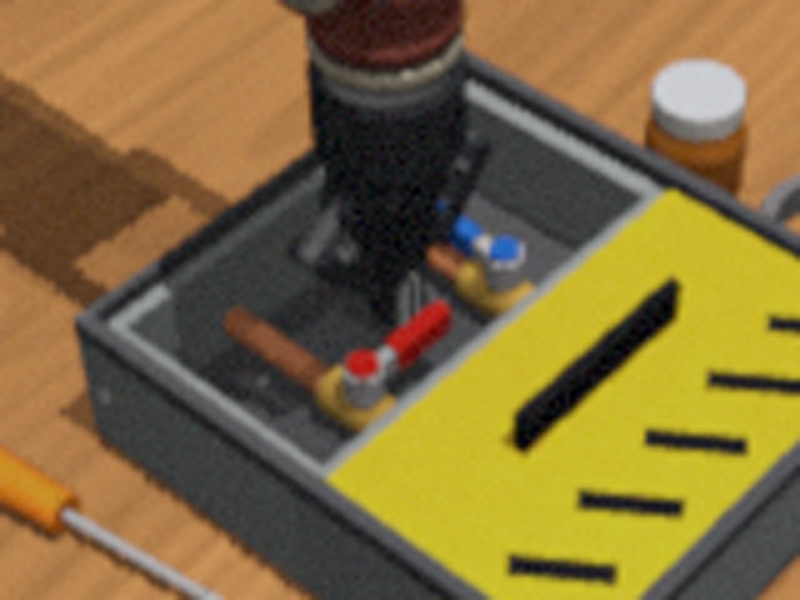

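The lever lies across its pipe, parallel to the cover edge, and the force has risen as it should at the stop. One more short press, then I'll retract.

Request:
move_arm:
  jaw: [0, 0, 0, 0, 0]
  delta_pos:
    - [0.003, 0, 0]
    - [0.005, 0, 0]
    - [0.005, 0, 0]
    - [-0.005, 0, 0]
    - [-0.02, 0, 0]
  dr:
    - [0, 0, 0]
    - [0, 0, 0]
    - [0, 0, 0]
    - [0, 0, 0]
    - [0, 0, 0]

```text
t: 11.12
tcp_pos: [513.3, 38.2, 49.2]
eef_rot: [-3.14, 0.006, -0.057]
force: [0.2, 0.9, -0.3]
opening: 0.1
```

Request:
move_arm:
  jaw: [0, 0, 0, 0, 0]
  delta_pos:
    - [0, 0, -0.03]
    - [0, 0, -0.08]
    - [0, 0, -0.13]
    - [0, 0.03, -0.15]
    - [0, 0.08, -0.15]
  dr:
    - [0, 0, 0]
    - [0, 0, 0]
    - [0, 0, 0]
    - [0, 0, 0]
    - [0, 0, 0]

```text
t: 11.75
tcp_pos: [511.1, -42.2, 202.5]
eef_rot: [-3.141, -0.001, -0.054]
force: [0.8, -0.9, -0.2]
opening: 0.0
```

Request:
move_arm:
  jaw: [0, 0, 0, 0, 0]
  delta_pos:
    - [-0.02, 0.05, 0]
    - [-0.04, 0.1, 0]
    - [-0.04, 0.15, 0]
    - [-0.04, 0.2, 0]
    - [-0.04, 0.2, 0]
  dr:
    - [0, 0, 0]
    - [0, 0, 0]
    - [0, 0, 0]
    - [0, 0, 0]
    - [0, 0, 0]

```text
t: 12.38
tcp_pos: [459.8, -242.3, 202.5]
eef_rot: [-3.142, -0.003, -0.059]
force: [-0.7, 1.3, -0.0]
opening: -0.1
```

Run:
```python
from h import *
go()
n="top";im=ctrl.read_camera(n);hsv=cv2.cvtColor(im,cv2.COLOR_BGR2HSV)
c=big(cv2.inRange(hsv,(26,150,100),(34,255,255)))[:,0]
print(cv2.minAreaRect(ray(n,c,81)[:,:2].astype(np.float32)))
roi=np.zeros(hsv.shape[:2],np.uint8);cv2.fillConvexPoly(roi,cv2.convexHull(proj(n,[box(O,x,y,60) for x,y in((-70,-125),(70,-125),(70,125),(-70,125))]).astype(np.int32)),255)
red=(cv2.inRange(hsv,(0,170,80),(5,255,255))|cv2.inRange(hsv,(174,170,80),(179,255,255)))&roi
blue=cv2.inRange(hsv,(100,150,60),(125,255,255))&roi
for m in(red,blue): print(cv2.minAreaRect(ray(n,big(m)[:,0],59)[:,:2].astype(np.float32)))
cv2.imwrite("pics/t8.png",cv2.resize(im[100:290,150:350],None,fx=3,fy=3,interpolation=cv2.INTER_CUBIC))
```

```text
t 12.38 tcp [ 459.8 -242.3  202.5] rot [-3.142e+00 -3.000e-03 -5.900e-02] F [-0.7  1.3 -0. ] op -0.1
((675.9971923828125, 40.43321990966797), (265.728271484375, 157.07919311523438), 86.71980285644531)
((546.8484497070312, 32.8676872253418), (37.8289909362793, 11.099313735961914), 86.58455657958984)
((510.78564453125, 106.62992858886719), (10.592917442321777, 39.875877380371094), 80.40248107910156)
```

View pics/t8.png

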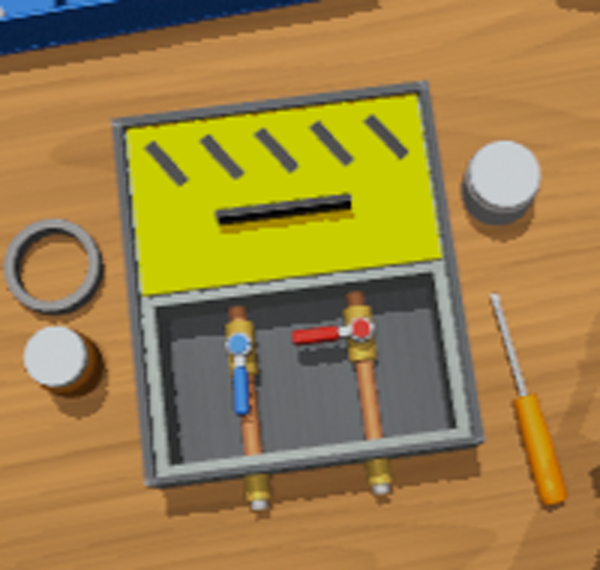

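The red lever measures 86.6° and the cover's cross edge 86.7°, so red is fully across. Blue and the cover haven't moved, and the objects beside the box look as before.

```bash
python3 -c "
from cell import ctrl
print(ctrl.hand_in())"
```

```text
the job is handed in; nothing more can be done
None
```

The red valve is shut and the cover is pushed back against its end stop. I handed the job in at about 12.4 s of the 48 s allowed; the hand-in reports no verdict.

**Cover:** I pushed it by the rib with closed fingertips until the force rose to about 15 N at the stop. In the last top view it lies flat, centred at (676, 40) mm and square in its guides. It had not moved since I pushed it back.

**Red valve:** I swept the lever clockwise until it stalled against its stop at about 12 N, then gave it one more short press. The last view puts it within about 0.2° of fully across.

**Blue valve and loose items:** The blue lever measured the same before and after, still open. The jar, tin, tape roll and screwdriver look unmoved, which I judged by eye rather than measured.

The arm is clear of everything. The only disagreement was about 2 mm between the two cameras on the cover's position, within the calibration tolerance. No check failed.

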